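Tip the tall carton onto the scan window and ring it up

TASK

At the car wash shop's counter, push the standing tall carton over near its top so that it falls flat on its broad face and lies wholly inside the metal frame of the dark scan window let into the counter. Once it lies still there, press the chrome button on the black dome fully down and let it go, not before. Only push the carton, never pick it up or carry it, and leave everything else on the counter where it stands.

Things in the scene. Friction and masses are not known exactly. Their poses are not given: they have to be found in the camera images.
- carton: the tall cardboard carton with a pale paper band, the tallest loose thing: 45 thick (x) x 80 wide (y) x 150 high (z), about 220 g. It stands upright across the window's -x end, its broad +x face turned to the window's +x within 7 degrees: the way it is to fall. Origin: centre of its underside. Pushed in its upper third it tips about its lower edge and falls by itself once its top has moved about 50.
- carton_center (a point): middle of the carton, half-way up (75 above its underside)
- foot_left (a point): corner of the carton's +x broad face: lower end, its +y side
- foot_right (a point): the same face: lower end, its -y side
- top_left (a point): the same face: upper end, its +y side
- top_right (a point): the same face: upper end, its -y side
- window: scan window: dark glass flush with the counter, 230 long (its x) x 150 wide (its y) inside a flat aluminium frame line 6 wide, flush too. Origin: its centre. The carton starts at the -x end, its +x face 25 to 55 inside the glass, and falls towards +x.
- chrome_button (a joint): how far the chrome button on top of the dome is pressed: 0 up, 0.006 m fully down; springs back, about 5 N to push fully down
- chrome_button_top (a point): centre of the top face of the chrome button, a disc 34 across that is pressed straight down; it crowns the fixed matte black dome, 112 across, 48 high without the button
- stone_a: one of three pebble-shaped ceramic scent stones (this one sage), 58 across, 24 high; bystander. Origin: centre of its underside.
- stone_b: scent stone as the others (cream); bystander. Origin: centre of its underside.
- stone_c: scent stone as the others (slate); bystander. Origin: centre of its underside.
- phone_mount: brushed aluminium phone mount on a round foot 60 across, 91 high; bystander. Origin: centre of its underside.
- bead_jar: corked glass jar of wooden beads, 76 across, 90 high; bystander. Origin: centre of its underside.
- short_carton: the short carton, 50 x 70, 95 high, standing; bystander. Origin: centre of its underside.
- spray_can: aluminium can, 52 across, 125 high; bystander. Origin: centre of its underside.

How it is judged:
By the outcome, as a careful person would: the job done as asked, in the order asked, and still so for the second after the job is handed in, with the robot touching nothing.
It also fails if it takes over 42 s, if anything falls off the work surface, if the arm or the gripper's body presses on something with over 40 N, if the wrist force passes 120 N, or if a joint passes its speed limit or range.

ROBOT

A 6-joint arm with a two-finger parallel gripper is mounted at the origin on the work surface. World frame = base frame: x ahead of the robot, y to its left, z up, the work surface at z = 0. Lengths are in m, angles in rad, forces in N, time in s.
With the tool pointing down it reaches from about 0.425 to 0.95 m from the base axis. Payload 3.5 kg.
Tool frame: the origin (TCP) lies between the finger pads; the fingertips stand 17 mm ahead of it and the grasp point (between the pads) lies 2 mm behind it (ctrl.tip_reach is the distance from the TCP to the fingertips, in m); z points along the fingers, y is the direction in which the jaws open and shut (so a half turn about z gives the same grasp; the last joint's range is limited). The gripper opens to 85 mm and grips with 20 to 120 N. Pads are 22 mm wide; open, the fingers measure 114 mm over their backs; the gripper's body (76 mm by 85 mm) begins 54 mm behind the grasp point. The pads swing forward as they close: fully open they stand 13 mm farther back than shut.
Start: joints at [-1.467, 0.286, 1.577, -0, 1.279, -0.15], TCP at [0.17, -0.653, 0.248] pointing down, gripper open.
Joint ranges: [-2.77, 2.77], [-0.9, 2.22], [0.21, 2.48], [-1.53, 4.67], [0.24, 2.81], [-2.84, 2.84]. Speed limits (rad/s): [2.79, 2.79, 3.14, 3.14, 3.14, 3.14].

INTERFACE

Orientations are given as a unit quaternion [x, y, z, w].
In Python, from plant import monitor, imaging, workorder, ctrl gives the robot as it stands.
- The arm moves only by the tool send_rows, never from a script. Its argument "rows" is a list of rows, each a list of 4 numbers: the shift along the world's x, y, z normalised to -1 to 1, where 1 is 0.3 m, then the turn about the world's z normalised to -1 to 1, where 1 is 360 degrees. A call has 1 to 20 rows; each row is the pose to reach, as a shift and turn from the pose commanded when the call began, turning the shorter way round; what a row does not reach only later rows make up. A row lasts 1/8 s, in which the tool goes at most 62.5 mm and 10.7 degrees, less where a joint would pass 70% of its speed; a pose out of reach is approached as far as the arm can. A call with a number of a shift or a turn outside -1 to 1 is refused whole. A call with a gripper value outside its range is refused whole. "jaw" is the closure, from 0 (fully open) to 1 (shut), set as the call begins (left out, the last holds). The fingers move at their own pace and stop on an object; "newtons" is the grip in N (left out, the last holds). Time passes only in rows, so rows that repeat a pose let the fingers close. It gives the time, the measured TCP pose, the force and the opening at its end, in the units of the state.
- monitor.get_state(): the state, without advancing time (a new reading comes with each control period).
- imaging.read_camera(name): name is "side" or "top" or "wrist"; returns the picture (420x560x3 uint8, red, green, blue); there is no depth.
- imaging.calibration(name): a dict with "intrinsics" (3x3 intrinsics, pixels), "cam_to_world" (4x4, takes a point from camera to world coordinates). Camera axes: x right, y up, looking along -z (the intrinsics and any distortion apply to the point x, -y, -z); pixel columns grow to the right and rows downward; lengths in m; the calibration is good to about 2 mm. The wrist camera is an equidistant fisheye: a pixel r from the principal point sees the ray r / f radians off the axis. A picture is of the moment at which its call begins: read the wrist's pose just before it. calibration takes no time and is no camera call; for the wrist camera it gives the pose at the moment of the call.
- workorder.sign_off(): hands the job in, once; it reports no verdict.
The state is a dict: "time": time; "qpos": joint angles; "dq": joint speeds; "joint_efforts": joint torques, N m; "eef_pos": TCP position; "tcp_rot": TCP orientation; "contact_force": force on the tool from outside, world axes, zero at the start; "wrist_torque": the same for the moment, N m; "opening": opening from 0.0 (shut) to 1.0 (fully open).
Only numpy, scipy, OpenCV 4.12 (cv2) and the standard library are available. Lean on these libraries where they do the work, as an engineer would, in place of code of your own. Each camera call takes 0.05 s, during which the arm holds its last target.

## Working session

There is one attempt and no reset: what is moved stays moved. The work goes in short steps, Python scripts to look and compute and a tool call to move; the robot and the scene stay as the last step left them, time stands still between calls to the robot, and variables do not carry over. Pictures are saved under pics/ and viewed, and the job is handed in when it is done.

Besides the shell and the picture viewer there is one more tool, called in YAML: its name, and indented under it one key for each argument. send_rows: Moves the arm, as the interface text tells. Scaled input: -1 to 1 covers 0.3 m each way for a shift and 360 degrees each way for a turn. Its arguments: {"type":"object","properties":{"rows":{"type":"array"},"jaw":{"type":"number"},"newtons":{"type":"number"}},"required":["rows"]}

```bash
ls; mkdir -p pics
cat > h.py <<'E'
import sys; sys.path.insert(0,'.')
import numpy as np, cv2
from plant import monitor, imaging, workorder, ctrl
def snap(n,f):
    im=imaging.read_camera(n); cv2.imwrite(f'pics/{f}.png',im[:,:,::-1]); return im
def ray(n,u,v,c=None):
    c=c or imaging.calibration(n); K=np.array(c['intrinsics']);T=np.array(c['cam_to_world'])
    d=np.array([(u-K[0,2])/K[0,0],-(v-K[1,2])/K[1,1],-1]); return T[:3,3],T[:3,:3]@d
def onz(n,u,v,z):
    o,d=ray(n,u,v); return o+d*(z-o[2])/d[2]
def proj(n,p):
    c=imaging.calibration(n); K=np.array(c['intrinsics']);T=np.array(c['cam_to_world'])
    q=T[:3,:3].T@(np.array(p)-T[:3,3]); return K[0,2]+K[0,0]*q[0]/-q[2],K[1,2]+K[1,1]*q[1]/q[2]
E
python3 - <<'E'
from h import *
for n in('side','top'):
    snap(n,n+'0'); c=imaging.calibration(n); print({k:np.round(v,3) if not isinstance(v,str) else v for k,v in c.items()})
s=monitor.get_state(); print(s, ctrl.tip_reach)
E
```

```text
pics
{'intrinsics': array([[424.553,   0.   , 288.231],
       [  0.   , 424.553, 208.561],
       [  0.   ,   0.   ,   1.   ]]), 'cam_to_world': array([[-0.954,  0.165, -0.252,  0.303],
       [-0.301, -0.533,  0.791,  0.863],
       [-0.003,  0.83 ,  0.558,  0.717],
       [ 0.   ,  0.   ,  0.   ,  1.   ]])}
{'intrinsics': array([[382.868,   0.   , 284.503],
       [  0.   , 382.868, 216.789],
       [  0.   ,   0.   ,   1.   ]]), 'cam_to_world': array([[ 1.000e-03,  9.990e-01, -5.000e-02,  5.040e-01],
       [-1.000e+00,  0.000e+00, -1.200e-02, -1.900e-02],
       [-1.200e-02,  5.000e-02,  9.990e-01,  1.187e+00],
       [ 0.000e+00,  0.000e+00,  0.000e+00,  1.000e+00]])}
{'time': 0.1, 'qpos': array([-1.46701143e+00,  2.87121323e-01,  1.57805156e+00, -9.77601939e-06,
        1.27863003e+00, -1.50003667e-01]), 'dq': array([-0.00051962, -0.00241779, -0.00270497, -0.0004764 ,  0.0008375 ,
        0.00035704]), 'joint_efforts': array([ 8.22533348e-04, -4.07298911e+01, -2.93698990e+01, -1.40257494e-04,
        3.40677259e-03, -9.57100895e-06]), 'eef_pos': array([ 0.16943832, -0.65279579,  0.24704462]), 'tcp_rot': array([ 9.91958934e-01,  1.26555335e-01,  2.08586227e-05, -1.10494645e-03]), 'contact_force': array([-0.03761531, -1.0787814 ,  0.61689311]), 'wrist_torque': array([-0.03561024,  0.03627819, -0.00796443]), 'opening': 0.9988104682710597} 0.017
```

View pics/side0.png

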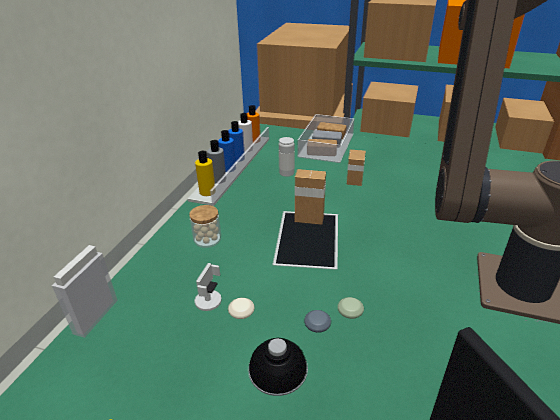

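View pics/top0.png

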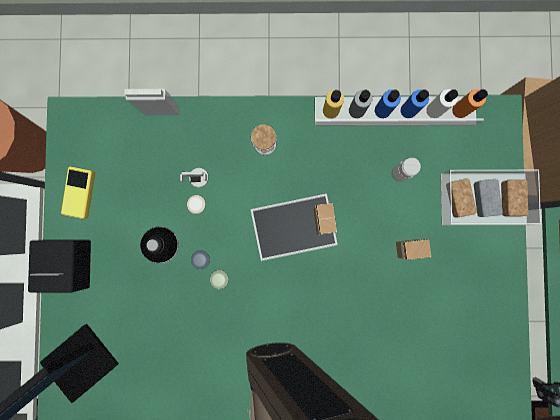

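The side view shows the carton at about (310,197) at the far end of the window, with the dome at (278,360). In the top view the carton is at (325,218), the window spans (252–337, 195–260), and the button is at (152,244). The carton has to fall roughly along world +y. Next I measure.

Run:
```python
from h import *
t=cv2.imread('pics/top0.png'); s=cv2.imread('pics/side0.png')
cv2.imwrite('pics/tz.png',cv2.resize(t[180:275,240:350],None,fx=6,fy=6,interpolation=cv2.INTER_CUBIC))
cv2.imwrite('pics/sz.png',cv2.resize(s[160:275,265:350],None,fx=5,fy=5,interpolation=cv2.INTER_CUBIC))
# window: bright frame in top
hsv=cv2.cvtColor(t,cv2.COLOR_BGR2HSV)
m=(((hsv[...,1]<60)&(hsv[...,2]>130))*255).astype('uint8'); m[:, :245]=0;m[:,345:]=0;m[:185]=0;m[270:]=0
cs,_=cv2.findContours(m,cv2.RETR_EXTERNAL,cv2.CHAIN_APPROX_NONE)
pts=np.vstack([c for c in cs if len(c)>8]); r=cv2.minAreaRect(pts);print('top rect',r)
q=cv2.boxPoints(r)
W=np.array([onz('top',*p,0)[:2] for p in q]);print(W, [np.linalg.norm(W[i]-W[i-1]) for i in range(4)], W.mean(0))
# button
for n,im,b in(('top',t,(130,225,180,265)),('side',s,(255,330,300,365))):
    h=cv2.cvtColor(im,cv2.COLOR_BGR2HSV); m=((h[...,2]>95)&(h[...,1]<60)).astype('uint8')*255
    k=np.zeros_like(m);k[b[1]:b[3],b[0]:b[2]]=m[b[1]:b[3],b[0]:b[2]]
    cs,_=cv2.findContours(k,cv2.RETR_EXTERNAL,cv2.CHAIN_APPROX_NONE);c=max(cs,key=cv2.contourArea)
    print(n,cv2.fitEllipse(c),cv2.boundingRect(c))
    (x,y),_,_=cv2.fitEllipse(c); print(onz(n,x,y,.056))
```

```text
top rect ((294.07659912109375, 226.59024047851562), (53.519439697265625, 80.16692352294922), 77.96940612792969)
[[ 0.58846889  0.10490739]
 [ 0.64052137 -0.13895242]
 [ 0.47814792 -0.1725457 ]
 [ 0.42642114  0.0695416 ]] [np.float64(0.16586203317174458), np.float64(0.24935329513194304), np.float64(0.16581208649385012), np.float64(0.2475518534607521)] [ 0.53338983 -0.03426228]
top ((151.92686462402344, 244.6676788330078), (10.391188621520996, 11.158117294311523), 178.62796020507812) (147, 239, 11, 12)
[0.47802981 0.3869825  0.056     ]
side ((276.7258605957031, 346.4025573730469), (16.400257110595703, 17.600988388061523), 64.14555358886719) (268, 338, 19, 18)
[0.48193502 0.37596767 0.056     ]
```

View pics/tz.png

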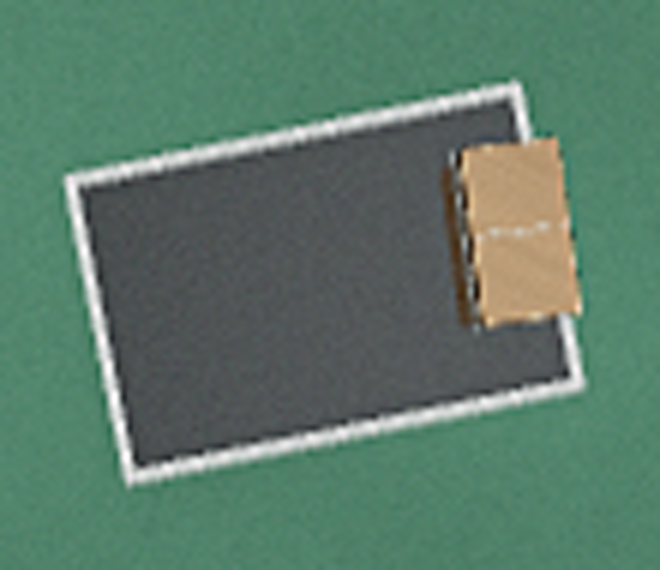

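View pics/sz.png

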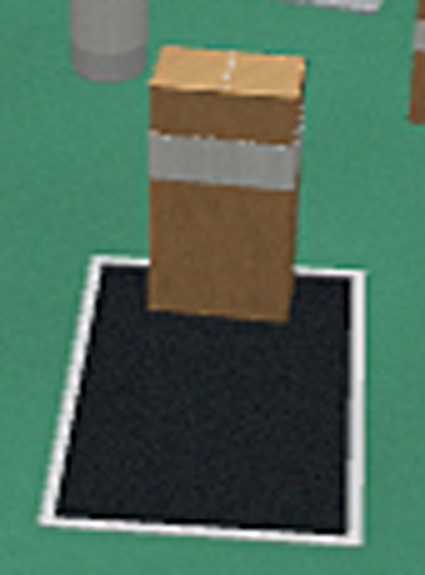

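```bash
python3 - <<'E'
from h import *
T=lambda u,v:(240+(u+.5)/6-.5,180+(v+.5)/6-.5)
S=lambda u,v:(265+(u+.5)/5-.5,160+(v+.5)/5-.5)
wt=[onz('top',*T(*p),0)[:2] for p in[(66,176),(520,82),(586,387),(128,486)]]
ws=[onz('side',*S(*p),0)[:2] for p in[(38,524),(92,257),(366,269),(362,545)]] # order unknown
print(np.round(wt,3),'\n',np.round(ws,3))
# top far-left corners
ct=[onz('top',*T(*p),.15)[:2] for p in[(460,147),(555,138),(580,313),(485,326)]]
cs=[onz('side',*S(*p),.15)[:2] for p in[(150,88),(160,46),(305,58),(301,96)]]
ft=[onz('side',*S(*p),0)[:2] for p in[(148,310),(290,322)]]
ftt=[onz('top',*T(*p),0)[:2] for p in[(443,170),(466,327)]]
for n,a in(('top top',ct),('side top',cs),('side foot',ft),('top foot',ftt)):
    a=np.array(a);print(n,a.round(3).tolist(),'c',a.mean(0).round(3),[round(float(np.linalg.norm(a[i]-a[i-1])),3) for i in range(len(a))])
# button triangulate
o1,d1=ray('top',151.93,244.67);o2,d2=ray('side',276.73,346.4)
A=np.c_[d1,-d2];k=np.linalg.lstsq(A,o2-o1,rcond=None)[0];print(o1+k[0]*d1,o2+k[1]*d2)
E
python3 - <<'E'
import cv2
t=cv2.imread('pics/top0.png'); s=cv2.imread('pics/side0.png')
import numpy as np
a=cv2.resize(t[215:275,125:235],(660,360),interpolation=cv2.INTER_CUBIC)
cv2.imwrite('pics/bt.png',a)
cv2.imwrite('pics/bs.png',cv2.resize(s[325:400,235:320],None,fx=6,fy=6,interpolation=cv2.INTER_CUBIC))
E
```

```text
[[ 0.588  0.101]
 [ 0.637 -0.134]
 [ 0.479 -0.168]
 [ 0.428  0.068]] 
 [[ 0.589  0.101]
 [ 0.638 -0.136]
 [ 0.478 -0.172]
 [ 0.429  0.067]]
top top [[0.59, -0.093], [0.595, -0.136], [0.515, -0.146], [0.51, -0.104]] c [ 0.553 -0.12 ] [0.082, 0.043, 0.08, 0.043]
side top [[0.588, -0.09], [0.596, -0.136], [0.516, -0.147], [0.508, -0.105]] c [ 0.552 -0.12 ] [0.081, 0.047, 0.081, 0.042]
side foot [[0.59, -0.094], [0.508, -0.107]] c [ 0.549 -0.1  ] [0.082, 0.082]
top foot [[0.591, -0.094], [0.51, -0.106]] c [ 0.551 -0.1  ] [0.082, 0.082]
[0.47825392 0.38330187 0.06622011] [0.47914832 0.38354091 0.06628576]
```

View pics/bt.png

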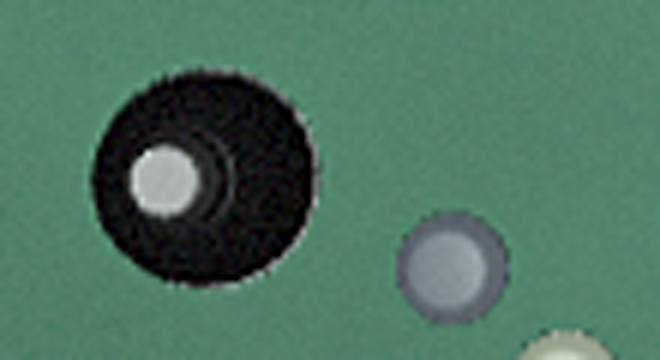

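View pics/bs.png

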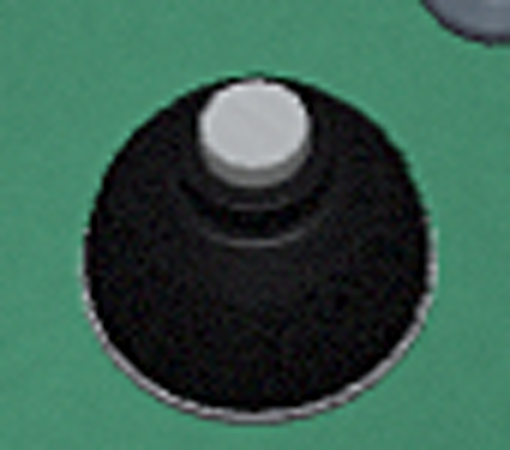

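Both views agree to about 2 mm. The carton's foot edge midpoint is (0.550,-0.100) and its fall direction is (-0.146,0.989). In the window frame the foot sits at x = -68 mm, y ≈ -3 mm, so it should land with over 25 mm to spare on each side. Moving to behind the carton.

send_rows:
  rows:
    - [0.2,0.25,0,0.03]
    - [0.4,0.48,0,0.06]
    - [0.6,0.7,0,0.09]
    - [0.667,0.78,0,0.12]
    - [0.667,0.78,0,0.15]
    - [0.667,0.78,0,0.18]
    - [0.667,0.78,0,0.21]
    - [0.667,0.78,0,0.233]
    - [0.667,0.78,0,0.233]
  jaw: 0.5

```text
time: 1.23
eef_pos: [0.3695, -0.419, 0.2478]
tcp_rot: [0.654, 0.757, 0.0, -0.0]
contact_force: [0.5, -0.0, -0.0]
opening: 0.497
```

send_rows:
  rows:
    - [0.17,0.2,0,0]
    - [0.34,0.4,0,0]
    - [0.5,0.6,0,0]
    - [0.645,0.75,0,0]
    - [0.645,0.75,-0.2,0]
    - [0.645,0.75,-0.387,0]
    - [0.645,0.75,-0.387,0]
    - [0.645,0.75,-0.387,0]

```text
time: 2.22
eef_pos: [0.5635, -0.1951, 0.1334]
tcp_rot: [0.654, 0.757, 0.0, 0.0]
contact_force: [-0.3, -0.4, 0.7]
opening: 0.499
```

Run:
```python
from h import *
s=monitor.get_state();print(s['time'],s['eef_pos'],s['tcp_rot'],s['contact_force'],s['opening'])
a=snap('side','side1');b=snap('top','top1')
A=cv2.resize(a[130:280,220:400],None,fx=2.2,fy=2.2);B=cv2.resize(b[150:300,240:420],None,fx=2.2,fy=2.2)
cv2.imwrite('pics/c1.png',np.hstack([A,B])[:,:,::-1])
```

```text
2.225 [ 0.56345181 -0.19513104  0.13337433] [6.53902093e-01 7.56579026e-01 1.84143768e-05 4.79626706e-04] [-0.30314799 -0.36541473  0.6711055 ] 0.49906419795705576
```

View pics/c1.png

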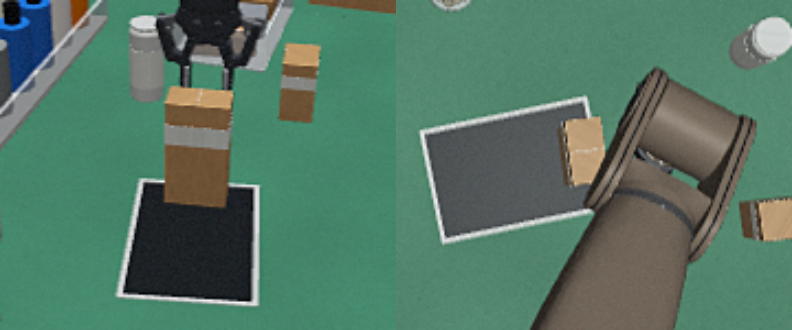

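The side view shows the fingers centred behind the carton's top, and the carton hasn't moved. Pushing slowly along its face normal.

send_rows:
  rows:
    - [-0.01,0.066,0,0]
    - [-0.016,0.108,0,0]
    - [-0.02,0.13,0,0]
    - [-0.022,0.148,0,0]
    - [-0.024,0.165,0,0]
    - [-0.027,0.181,0,0]
    - [-0.029,0.198,0,0]
    - [-0.032,0.214,0,0]

```text
time: 3.32
eef_pos: [0.5534, -0.1298, 0.1321]
tcp_rot: [0.653, 0.757, -0.0, -0.0]
contact_force: [-0.6, 0.3, -0.0]
opening: 0.501
```

Run:
```python
from h import *
a=snap('side','side2')
A=cv2.resize(a[130:280,220:400],None,fx=3,fy=3)
cv2.imwrite('pics/c2.png',A[:,:,::-1])
```

```text
(no output)
```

View pics/c2.png

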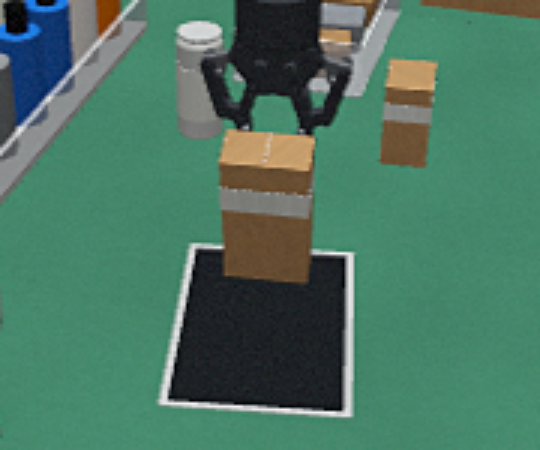

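The carton is tilting about its foot, which stays at about (295,222). I continue the push.

send_rows:
  rows:
    - [-0.002,0.016,0,0]
    - [-0.005,0.033,0,0]
    - [-0.007,0.05,0,0]
    - [-0.01,0.066,0,0]
    - [-0.01,0.07,0,0]
    - [-0.01,0.07,0,0]

```text
time: 4.12
eef_pos: [0.5505, -0.1091, 0.1323]
tcp_rot: [0.653, 0.757, 0.0, 0.0]
contact_force: [0.6, 0.3, -0.4]
opening: 0.501
```

Run:
```python
from h import *
a=snap('side','side3')
A=cv2.resize(a[130:280,220:400],None,fx=3,fy=3)
cv2.imwrite('pics/c3.png',A[:,:,::-1])
```

```text
(no output)
```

View pics/c3.png

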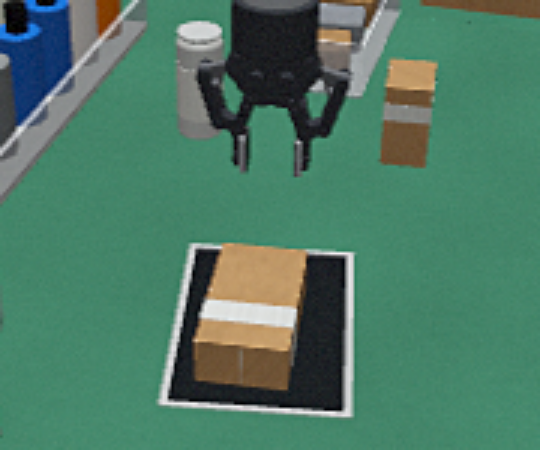

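It has fallen flat inside the frame: the near face is at about (196–292, 345–388) in the zoom and the frame's bottom edge at about 410. I lift, move toward the dome and recheck from above.

send_rows:
  rows:
    - [0,0,0.2,0]
    - [0,0,0.39,0]
    - [-0.03,0.2,0.39,0]
    - [-0.06,0.4,0.39,0]
    - [-0.09,0.6,0.39,0]
    - [-0.12,0.8,0.39,0]
    - [-0.12,0.8,0.39,0]
    - [-0.12,0.8,0.39,0]
  jaw: 1

```text
time: 5.18
eef_pos: [0.5146, 0.1307, 0.2492]
tcp_rot: [0.653, 0.757, -0.0, 0.0]
contact_force: [0.5, -0.3, 0.0]
opening: -0.001
```

Run:
```python
from h import *
s=monitor.get_state();print(s['time'],s['eef_pos'],s['opening'])
a=snap('side','side4');b=snap('top','top4')
A=cv2.resize(a[180:280,250:360],None,fx=4,fy=4);B=cv2.resize(b[180:280,240:340],None,fx=4,fy=4)
cv2.imwrite('pics/c4.png',np.hstack([A,B])[:,:,::-1])
cv2.imwrite('pics/c4b.png',b[:,:,::-1])
o1,d1=ray('top',125+164.5/6-.5,215+180.5/6-.5);o2,d2=ray('side',235+254.5/6-.5,325+124.5/6-.5)
A=np.c_[d1,-d2];k=np.linalg.lstsq(A,o2-o1,rcond=None)[0];print(o1+k[0]*d1,o2+k[1]*d2)
```

```text
5.175 [0.51458783 0.13065908 0.24923305] -0.0009787712678810555
[0.47855835 0.38252812 0.0684961 ] [0.47904105 0.3826569  0.06853157]
```

View pics/c4.png

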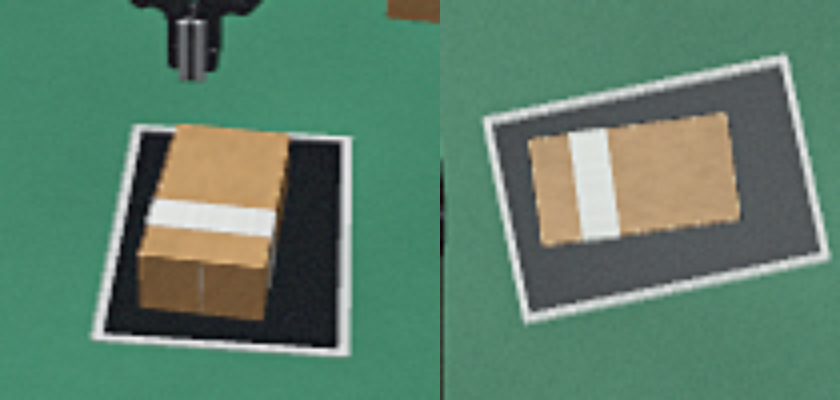

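View pics/c4b.png

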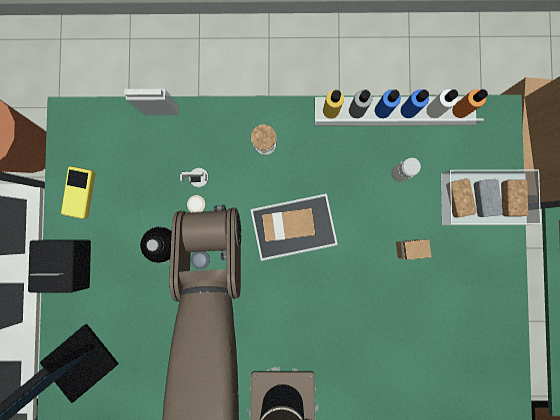

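The carton lies wholly on the glass with clear margins on all sides. The button top is at (0.479,0.383,0.0685). Moving over it.

send_rows:
  rows:
    - [-0.03,0.2,0,0]
    - [-0.06,0.4,0,0]
    - [-0.09,0.6,0,0]
    - [-0.12,0.8,0,0]
    - [-0.12,0.838,0,0]
    - [-0.12,0.838,-0.2,0]
    - [-0.12,0.838,-0.4,0]
    - [-0.12,0.838,-0.48,0]
    - [-0.12,0.838,-0.48,0]
    - [-0.12,0.838,-0.48,0]

```text
time: 6.52
eef_pos: [0.4803, 0.3818, 0.1069]
tcp_rot: [0.654, 0.757, 0.001, 0.001]
contact_force: [0.2, -0.6, 1.2]
opening: 0.001
```

Run:
```python
from h import *
s=monitor.get_state();print(s['time'],s['eef_pos'],s['contact_force'])
a=snap('side','side5')
cv2.imwrite('pics/c5.png',cv2.resize(a[260:400,190:370],None,fx=4,fy=4)[:,:,::-1])
```

```text
6.525 [0.48031724 0.38177776 0.10694689] [ 0.2006389  -0.5882127   1.19868562]
```

View pics/c5.png

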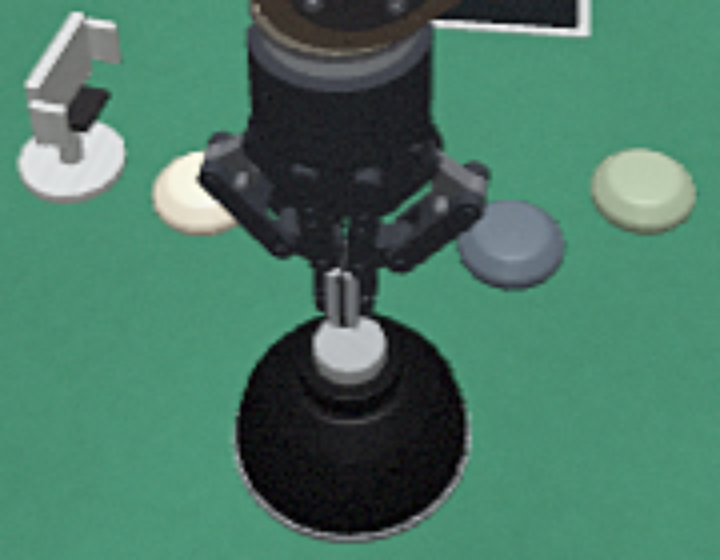

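Tips are centred over the button. Descending to just above contact, then millimetre steps while watching the force.

send_rows:
  rows:
    - [0,0,-0.03,0]
    - [0,0,-0.055,0]
    - [0,0,-0.065,0]
    - [0,0,-0.07,0]
    - [0,0,-0.07,0]

```text
time: 7.2
eef_pos: [0.4783, 0.3822, 0.0844]
tcp_rot: [0.653, 0.757, -0.0, -0.0]
contact_force: [-2.2, -1.2, 1.2]
opening: -0.004
```

send_rows:
  rows:
    - [0,0,-0.005,0]
    - [0,0,-0.01,0]
    - [0,0,-0.01,0]

```text
time: 7.58
eef_pos: [0.4785, 0.3823, 0.0815]
tcp_rot: [0.653, 0.757, 0.0, -0.0]
contact_force: [-2.3, -2.6, 4.6]
opening: -0.001
```

send_rows:
  rows:
    - [0,0,-0.003,0]
    - [0,0,-0.006,0]
    - [0,0,-0.006,0]

```text
time: 7.95
eef_pos: [0.4786, 0.3824, 0.081]
tcp_rot: [0.653, 0.757, -0.0, -0.0]
contact_force: [-4.4, -3.1, 10.3]
opening: -0.004
```

send_rows:
  rows:
    - [0,0,-0.003,0]
    - [0,0,-0.006,0]
    - [0,0,-0.006,0]

```text
time: 8.32
eef_pos: [0.4787, 0.3824, 0.0809]
tcp_rot: [0.653, 0.757, -0.001, -0.0]
contact_force: [-7.6, -4.6, 17.1]
opening: 0.002
```

The motion stopped at TCP z 0.081 while the force rose to 17 N, so the button is at its end stop. I look before letting go.

Run:
```python
from h import *
a=snap('side','side6')
cv2.imwrite('pics/c6.png',cv2.resize(a[310:400,230:330],None,fx=6,fy=6)[:,:,::-1])
```

```text
(no output)
```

View pics/c6.png

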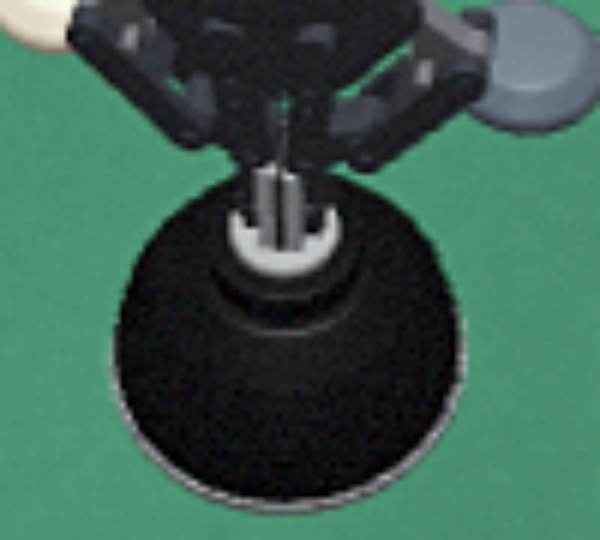

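The tips sit on the disc and the button's silver side wall has sunk into its collar, so it is pressed. Releasing straight up and moving clear.

send_rows:
  rows:
    - [0,0,0.03,0]
    - [0,0,0.1,0]
    - [0,0,0.3,0]
    - [0,0,0.5,0]
    - [0,0,0.6,0]
    - [0,-0.1,0.6,0]
    - [0,-0.3,0.6,0]
    - [0,-0.3,0.6,0]
    - [0,-0.3,0.6,0]

```text
time: 9.5
eef_pos: [0.4789, 0.2923, 0.2582]
tcp_rot: [0.654, 0.757, 0.001, 0.0]
contact_force: [0.6, 0.0, 0.6]
opening: -0.002
```

Run:
```python
from h import *
s=monitor.get_state();print(s['time'],s['eef_pos'],s['contact_force'])
a=snap('side','side7');b=snap('top','top7')
cv2.imwrite('pics/c7.png',np.hstack([cv2.resize(a[150:400,190:400],None,fx=2,fy=2)[:500],cv2.resize(b[150:300,150:350],(370,278)).repeat(1,0) if 0 else cv2.copyMakeBorder(cv2.resize(b[150:300,150:330],(360,300)),0,200,0,0,cv2.BORDER_CONSTANT)])[:,:,::-1])
# carton corners in window frame
m=b[180:280,240:345]; h=cv2.cvtColor(m,cv2.COLOR_RGB2HSV)
k=(((h[...,0]<25)&(h[...,1]>70)&(h[...,2]>90)).astype('uint8'))*255
k=cv2.morphologyEx(k,cv2.MORPH_CLOSE,np.ones((13,13)))
c=max(cv2.findContours(k,0,1)[0],key=cv2.contourArea)
q=cv2.boxPoints(cv2.minAreaRect(c))+[240,180]
ex=np.array([-.203,.979]);ey=np.array([-.979,-.203])
for p in q:
    w=onz('top',*p,.045)[:2]-[.533,-.0335];print('win frame mm',(w@ex*1000).round(1),(w@ey*1000).round(1))
```

```text
9.5 [0.47887674 0.29233297 0.25824475] [0.55339431 0.03346439 0.60227785]
win frame mm 88.1 -54.9
win frame mm -61.4 -44.7
win frame mm -55.5 36.1
win frame mm 93.4 25.9
```

View pics/c7.png

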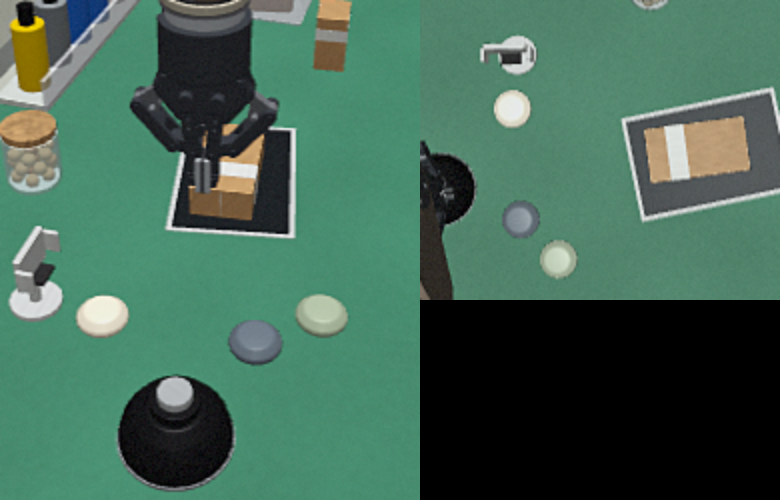

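The side view agrees with the job being done. The arm looks oddly placed in the top crop, so I check the full picture.

Run:
```python
from h import *
s=monitor.get_state();print(s['time'],s['eef_pos'],s['qpos'].round(3),s['dq'].round(3))
print(proj('top',s['eef_pos']),proj('side',s['eef_pos']))
snap('top','top8');snap('side','side8')
cv2.imwrite('pics/d8.png',np.hstack([cv2.resize(cv2.imread('pics/top7.png'),(400,300)),cv2.resize(cv2.imread('pics/top8.png'),(400,300))]))
```

```text
9.6 [0.47867448 0.29304289 0.25798941] [0.368 0.028 1.85  0.    1.262 0.221] [ 0.008  0.007 -0.002 -0.004  0.002  0.001]
(np.float64(160.65935682606673), np.float64(246.2932043417538)) (np.float64(291.49928621650673), np.float64(235.74356459160902))
```

View pics/d8.png

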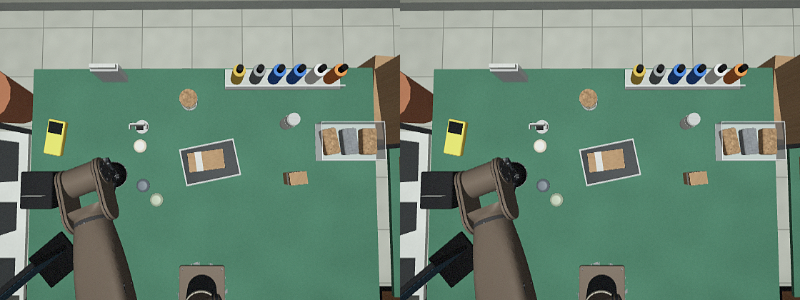

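View pics/side8.png

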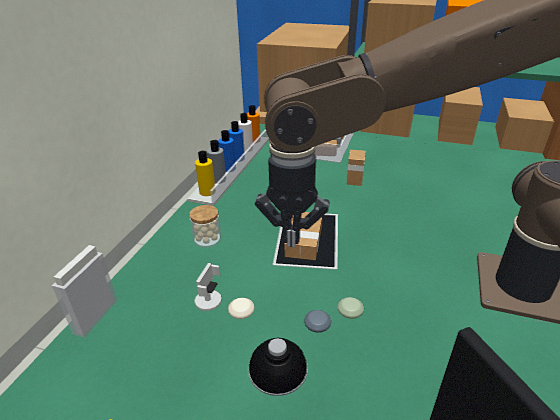

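The projected TCP matches both pictures, so the odd look was only parallax. The button is back up, the carton lies on the glass at least 20 mm inside on every side, and the bystanders are at the same pixels as at the start. Handing in.

```bash
python3 -c "
from h import *
print(workorder.sign_off())"
```

```text
the job is handed in; nothing more can be done
None
```

The carton was pushed over and lies flat on its broad face inside the scan window. After that I pressed the chrome button fully down and let it go. I handed the job in at about 9.6 s of the 42 s allowed.

- **Carton:** I pushed it slowly near its top with the two fingertips until it fell by itself. My last top view puts its corners between -61 and +93 mm along the window and -55 and +36 mm across it. The glass reaches ±115 and ±75 mm, so it has about 20 mm or more to spare on every side. It showed no movement between the picture taken before the press and the one after.
- **Button:** The tool stopped moving down at TCP z = 0.081 m while the force rose to 17 N, well above the 5 N needed. The picture showed the button sunk into its collar. After release it stood up again, and the arm was lifted clear and touching nothing.
- **Other things:** In the last pictures, compared by eye, the stones, phone mount, jar, short carton and spray can stood where they were at the start.
- **Disagreement:** My camera estimate of the button's top (z ≈ 0.0685 m) gives a stroke of about 4.5 mm, against the stated 6 mm. I put this down to camera error of 1–2 mm, because the end stop was clear in the force. No other check disagreed.

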